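# Open the ratchet holding clamp on the calibration bench

## Task

Open up the blue ratchet clamp for the next instrument: with the fingertips press its red release pad down, then, keeping it pressed, push the sliding jaw back along the bar until it is fully home against the yellow end stop. Then let go so that the pad springs up again and stay clear. Nothing is to be picked up, and the instruments standing around the clamp must be left where they are.

Things in the scene. Friction and masses are not known exactly. Their poses are not given: they have to be found in the camera images.
- clamp: Ratchet clamp fixed to the bench; origin at the centre of the underside of its grey base plate (90 x 300 x 10 mm), z up. Its y axis runs along the steel bar: fixed blue jaw (70 wide, 72 high) at the -y end, inner face at y = -110 mm; yellow end stop (70 wide, 56 high) at the +y end, inner face at y = +136 mm. The sliding jaw opens towards +y, unturned. Place and yaw vary.
- jaw (a joint): Travel (m) of the blue sliding jaw towards the clamp's +y: 0 = nearest the fixed jaw, 0.120 = home against the end stop; starts at 0 to 0.04. The ratchet stops it within one 8 mm tooth towards +y unless the red pad is at least 5 mm down; then it slides with about 3 N friction plus 8 N per m/s drag and stays where left.
- release (a joint): How far the red release pad is pressed down (m): 0 = up, 0.007 = fully down on its stop. Sprung: about 3 N to start, 7 N fully down; springs up when let go, though it may rest up to 4 mm down where its pawl rides on a tooth. From 5 mm down the ratchet is free.
- pad_top (a point): Centre of the top of the flat red release pad, which rides on the sliding jaw: 52 mm across the bar (clamp x) by 43 mm along it (clamp y), 78 mm above the bench when up, 71 mm when fully down. Open on three sides (the jaw plate on its -y side reaches 70 mm); on its +y side stands the shoulder.
- shoulder_face (a point): Point on the face (with a white plate) of the sliding jaw's blue upright shoulder, looking to the clamp's -y: the face to push. On the bar's centre line, 23.5 mm towards +y from the pad's centre, 85 mm above the bench. The shoulder is 70 mm wide, 14 mm thick, from 62 to 96 mm above the bench.
- manometer_mid (a point): Centre of the loose yellow digital manometer lying on the bench, 80 x 110 x 34 mm with a brass port at its +y end, 17 mm above the bench. Leave alone.
- adapter_mid (a point): Centre of a loose brass pressure adapter standing upright, 34 mm diameter, 50 mm tall, 25 mm above the bench. Leave alone.
- gauge_mass_mid (a point): Centre of a loose steel knobbed weight standing upright, 42 mm diameter, 52 mm tall, 26 mm above the bench. Leave alone.

How it is judged:
By the outcome, as a careful person would: the job done as asked, in the order asked, and still so for the second after the job is handed in, with the robot touching nothing.
It also fails if it takes over 35 s, if anything falls off the work surface, if the arm or the gripper's body presses on something with over 40 N, if the wrist force passes 120 N, or if a joint passes its speed limit or range.

## Robot

A 6-joint arm with a two-finger parallel gripper is mounted at the origin on the work surface. World frame = base frame: x ahead of the robot, y to its left, z up, the work surface at z = 0. Lengths are in m, angles in rad, forces in N, time in s.
With the tool pointing down it reaches from about 0.425 to 0.95 m from the base axis. Payload 3.5 kg.
Tool frame: the origin (TCP) lies on the centre line of the jaws, within the pads' length; the fingertips stand 11 mm ahead of it and the grasp point (between the pads) lies 8 mm behind it; y points along the fingers, x is the direction in which the jaws open and shut, and the axes are right-handed (so a half turn about y gives the same grasp; the last joint's range is limited). The gripper opens to 85 mm and grips with 20 to 120 N. Pads are 22 mm wide; open, the fingers measure 114 mm over their backs; the gripper's body (76 mm by 85 mm) begins 54 mm behind the grasp point. The pads swing forward as they close: fully open they stand 13 mm farther back than shut.
Start: joints at [-1.268, 0.286, 1.577, -0, 1.279, -0.15], TCP at [0.295, -0.607, 0.242] pointing down, gripper open.
Joint ranges: [-2.77, 2.77], [-0.9, 2.22], [0.21, 2.48], [-1.53, 4.67], [0.24, 2.81], [-2.84, 2.84]. Speed limits (rad/s): [2.79, 2.79, 3.14, 3.14, 3.14, 3.14].

## Interface

Orientations are given as a unit quaternion [x, y, z, w].
In Python, from plant import get_state, read_camera, sign_off gives the robot as it stands.
- The arm moves only by the shell command python3 -m inch 'ROWS' [FORCE]. ROWS is JSON, a list of rows, each an object of numbers: "ax", "ay", "az": the turn, a rotation vector about the tool's x, y, z in rad; "x", "y", "z": the shift along the tool's x, y, z in mm; "hand": the closure, from -1 (fully open) to 1 (shut). In form: [{"ax": .., "ay": .., "az": .., "x": .., "y": .., "z": .., "hand": ..}, ...]. A call has 1 to 5 rows; each row shifts and turns the commanded pose from where the row before left it, along the tool's axes as they then stand; what a row does not reach is not made up. A row lasts 1/12 s, in which the tool goes at most 41.7 mm and 7.16 degrees, less where a joint would pass 70% of its speed; a pose out of reach is approached as far as the arm can. A call with a gripper value outside its range is refused whole. The fingers move at their own pace and stop on an object; FORCE is the grip in N (left out, the last holds). Time passes only in rows, so rows that do not move let the fingers close. It gives the time, the measured TCP pose, the force and the opening at its end, in the units of the state.
- get_state(): the state, without advancing time (a new reading comes with each control period).
- read_camera(name): name is "scene" or "top" or "wrist"; returns a dict with "img" (384x512x3 uint8, red, green, blue), "fov_y" (degrees; the focal length in pixels is half the picture's height over the tangent of half this angle, whatever the lens; pixels are square), "cx", "cy" (the principal point, pixels), "distortion" ([k1, k2, p1, p2, k3] as OpenCV has them; the pictures are not rectified), "T" (4x4, takes a point from camera to world coordinates); the wrist camera has in their place "T_tool_cam" (4x4, takes a point from camera to tool coordinates, whose origin is the TCP and whose axes are the tool frame's). Camera axes: x right, y down, z forward; pixel columns grow to the right and rows downward; lengths in m; the calibration is good to about 2 mm. A picture is of the moment at which its call begins: read the wrist's pose just before it. There is no depth.
- sign_off(): hands the job in, once; it reports no verdict.
The state is a dict: "time": time; "qpos": joint angles; "dq": joint speeds; "joint_efforts": joint torques, N m; "eef_pos": TCP position; "tcp_rot": TCP orientation; "contact_force": force on the tool from outside, world axes, zero at the start; "wrist_torque": the same for the moment, N m; "opening": opening from 0.0 (shut) to 1.0 (fully open).
Only numpy, scipy, OpenCV 4.12 (cv2) and the standard library are available. Lean on these libraries where they do the work, as an engineer would, in place of code of your own. Each camera call takes 0.05 s, during which the arm holds its last target. There are 200 camera calls.

## Working session

There is one attempt and no reset: what is moved stays moved. The work goes in short steps, Python scripts to look and compute and a shell command to move; the robot and the scene stay as the last step left them, time stands still between calls to the robot, and variables do not carry over. Pictures are saved under pics/ and viewed, about 8 in all and at most 12, crops included, and the job is handed in when it is done.

```bash
mkdir -p pics; ls; python3 - <<'E'
from plant import *
import cv2,numpy as np
s=get_state();print(s)
ims=[]
for n in("scene","top"):
    c=read_camera(n);cv2.imwrite(f"pics/{n}1.png",c["img"][:,:,::-1])
    print(n,c["fov_y"],c["cx"],c["cy"],c["distortion"],np.round(c["T"],3).tolist())
E
```

```text
pics
{'time': 0.0, 'qpos': array([-1.26801651e+00,  2.87158223e-01,  1.57819434e+00, -1.01008028e-05,
        1.27859651e+00, -1.50014025e-01]), 'dq': array([-0.00050354,  0.00063693,  0.00219915,  0.00073304, -0.00082298,
        0.00022615]), 'joint_efforts': array([-5.72930094e-04, -4.05981266e+01, -2.92628771e+01, -2.11745237e-04,
        5.79381987e-03, -1.22459900e-05]), 'eef_pos': array([ 0.29512225, -0.60635531,  0.24094272]), 'tcp_rot': array([-0.59893497,  0.37564025, -0.37437112,  0.60001464]), 'contact_force': array([-0.03869324, -0.91530694,  0.29395948]), 'wrist_torque': array([ 0.00699818, -0.05566552, -0.00543997]), 'opening': 1.0000288224596188}
scene 57.02489415710007 262.5862879595629 186.9670938799202 [-0.09038452  0.          0.          0.          0.        ] [[-0.894, 0.249, -0.373, 0.832], [0.448, 0.538, -0.714, 0.484], [0.023, -0.805, -0.592, 0.487], [0.0, 0.0, 0.0, 1.0]]
top 49.4297084122133 249.657102275927 188.79568543651578 [-0.05649218  0.          0.          0.          0.        ] [[-0.003, -0.984, 0.18, 0.435], [-1.0, 0.002, -0.006, 0.041], [0.005, -0.18, -0.984, 0.86], [0.0, 0.0, 0.0, 1.0]]
```

View pics/top1.png

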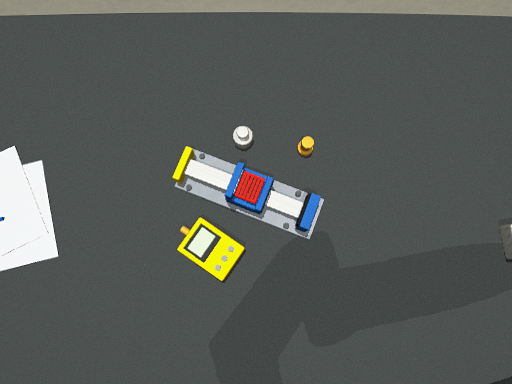

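View pics/scene1.png

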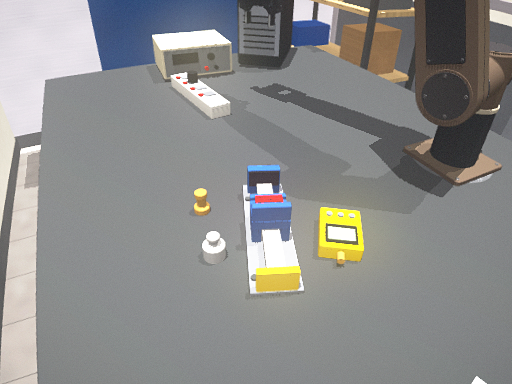

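Top view: red pad near (250,188), yellow stop near (183,164), fixed jaw near (310,212), manometer (211,249), weight (242,136), adapter (306,146). The scene view agrees. Next I measure these points.

```bash
cat > h.py <<'E'
import cv2,numpy as np
from plant import *
from scipy.spatial.transform import Rotation as Ro
def ray(c,px,z):
    f=c["img"].shape[0]/2/np.tan(np.radians(c["fov_y"])/2)
    K=np.array([[f,0,c["cx"]],[0,f,c["cy"]],[0,0,1]])
    u=cv2.undistortPoints(np.array(px,float).reshape(-1,1,2),K,np.array(c["distortion"])).reshape(-1,2)
    T=c["T"];d=np.c_[u,np.ones(len(u))]@T[:3,:3].T
    return T[:3,3]+d*((z-T[2,3])/d[:,2])[:,None]
def mask(c,col):
    h=cv2.cvtColor(c["img"],cv2.COLOR_RGB2HSV);H,S,V=cv2.split(h)
    b=(S>130)&(V>60)
    return (b&{"red":(H<8)|(H>172),"yellow":(H>24)&(H<35),"blue":(H>95)&(H<125)}[col]).astype(np.uint8)
def blobs(c,col,mn=60):
    cs,_=cv2.findContours(mask(c,col),cv2.RETR_EXTERNAL,cv2.CHAIN_APPROX_NONE)
    return [(k,cv2.minAreaRect(k)) for k in cs if cv2.contourArea(k)>mn]
E
python3 - <<'E'
from h import *
s=get_state();print("R",Ro.from_quat(s["tcp_rot"]).as_matrix().round(3).tolist())
for n in("top","scene"):
    c=read_camera(n)
    for col,z in(("red",.078),("yellow",.056),("blue",.072)):
        for k,r in blobs(c,col):
            if not(170<r[0][0]<330 and 130<r[0][1]<300):continue
            w=ray(c,cv2.boxPoints(r),z)[:,:2];m=ray(c,[r[0]],z)[0,:2]
            e=[np.linalg.norm(w[1]-w[0]),np.linalg.norm(w[2]-w[1])]
            l=w[1]-w[0] if e[0]>e[1] else w[2]-w[1]
            print(n,col,np.round(r[0]),m.round(4),"mm",np.round(e,3),"long dir",np.degrees(np.arctan2(l[1],l[0])).round(1))
E
```

```text
R [[0.437, -0.001, 0.899], [-0.899, 0.002, 0.437], [-0.002, -1.0, 0.0]]
top red [249. 187.] [0.5821 0.0375] mm [0.052 0.043] long dir -20.8
top yellow [207. 246.] [0.4706 0.1178] mm [0.078 0.124] long dir -124.6
top yellow [182. 164.] [0.6326 0.1694] mm [0.075 0.022] long dir -16.5
top blue [309. 212.] [ 0.5335 -0.0763] mm [0.077 0.022] long dir -24.1
top blue [248. 188.] [0.5817 0.0389] mm [0.082 0.078] long dir -21.8
scene red [268. 198.] [0.5807 0.0271] mm [0.052 0.02 ] long dir 158.8
scene yellow [278. 270.] [0.6378 0.1711] mm [0.07  0.014] long dir 158.5
scene blue [270. 203.] [0.5818 0.0344] mm [0.08  0.039] long dir 171.1
scene blue [263. 168.] [ 0.5382 -0.078 ] mm [0.068 0.021] long dir 158.8
```

```bash
python3 -m inch '[{"ay":-0.124,"hand":1},{"ay":-0.124,"hand":1},{"ay":-0.124,"hand":1},{"ay":-0.124,"hand":1},{"ay":-0.124,"hand":1}]' 40; python3 -m inch '[{"ay":-0.124,"hand":1},{"z":30,"x":2,"hand":1},{"z":38,"x":2,"hand":1},{"z":38,"x":2,"hand":1},{"z":38,"x":2,"hand":1}]'; python3 -m inch '[{"z":38,"x":2,"hand":1},{"z":38,"x":2,"hand":1},{"z":38,"x":2,"hand":1},{"z":38,"x":2,"hand":1},{"z":38,"x":2,"hand":1}]'; python3 -m inch '[{"z":38,"x":2,"hand":1},{"z":38,"x":2,"hand":1},{"z":38,"x":2,"hand":1},{"z":38,"x":2,"hand":1},{"z":20,"x":0,"hand":1}]'
```

```text
validation failed for argument at $[0]...
validation failed for argument at $[0]...
validation failed for argument at $[0]...
validation failed for argument at $[0]...
```

```bash
cat > goal.py <<'E'
from h import *
s=get_state();R=Ro.from_quat(s["tcp_rot"]).as_matrix()
cy=np.array([.363,.932,0])
pad=np.array([.582,.0375,.078])
print(s["time"],s["eef_pos"].round(4),"F",s["contact_force"].round(1),"op",round(s["opening"],3),"yaw z",np.degrees(np.arctan2(R[1,2],R[0,2])).round(2),"down",R[:,1].round(3))
print("pad in tool mm",(1000*R.T@(pad-s["eef_pos"])).round(1))
E
python3 goal.py
```

```text
0.2 [ 0.2952 -0.6066  0.2414] F [ 0.2 -0.5 -0.8] op 1.004 yaw z 25.94 down [-0.     0.001 -1.   ]
pad in tool mm [-453.5  164.2  539.6]
```

```bash
python3 -m inch '[{"ax":0,"ay":-0.124,"az":0,"x":0,"y":0,"z":0,"hand":1},{"ax":0,"ay":-0.124,"az":0,"x":0,"y":0,"z":0,"hand":1},{"ax":0,"ay":-0.124,"az":0,"x":0,"y":0,"z":0,"hand":1},{"ax":0,"ay":-0.124,"az":0,"x":0,"y":0,"z":0,"hand":1},{"ax":0,"ay":-0.124,"az":0,"x":0,"y":0,"z":0,"hand":1}]' 40; python3 goal.py
```

```text
time: 0.62
eef_pos: [0.2953, -0.6068, 0.2419]
tcp_rot: [-0.686, 0.172, -0.172, 0.686]
contact_force: [0.1, 0.2, 0.2]
opening: 0.301
0.6167 [ 0.2953 -0.6068  0.2419] F [0.1 0.2 0.2] op 0.301 yaw z 61.82 down [-0.     0.001 -1.   ]
pad in tool mm [-51.4 164.3 703.2]
```

```bash
python3 -m inch '[{"ax":0,"ay":-0.12,"az":0,"x":0,"y":0,"z":0,"hand":1},{"ax":0,"ay":0,"az":0,"x":2,"y":0,"z":20,"hand":1},{"ax":0,"ay":0,"az":0,"x":2,"y":0,"z":38,"hand":1},{"ax":0,"ay":0,"az":0,"x":2,"y":0,"z":38,"hand":1},{"ax":0,"ay":0,"az":0,"x":2,"y":0,"z":38,"hand":1}]'
python3 -m inch '[{"ax":0,"ay":0,"az":0,"x":2,"y":0,"z":38,"hand":1},{"ax":0,"ay":0,"az":0,"x":2,"y":0,"z":38,"hand":1},{"ax":0,"ay":0,"az":0,"x":2,"y":0,"z":38,"hand":1},{"ax":0,"ay":0,"az":0,"x":2,"y":0,"z":38,"hand":1},{"ax":0,"ay":0,"az":0,"x":2,"y":0,"z":38,"hand":1}]'
python3 -m inch '[{"ax":0,"ay":0,"az":0,"x":2,"y":0,"z":38,"hand":1},{"ax":0,"ay":0,"az":0,"x":2,"y":0,"z":38,"hand":1},{"ax":0,"ay":0,"az":0,"x":2,"y":0,"z":38,"hand":1},{"ax":0,"ay":0,"az":0,"x":2,"y":0,"z":38,"hand":1},{"ax":0,"ay":0,"az":0,"x":2,"y":0,"z":38,"hand":1}]'
python3 goal.py
```

```text
time: 1.03
eef_pos: [0.3523, -0.4841, 0.2418]
tcp_rot: [-0.694, 0.133, -0.133, 0.695]
contact_force: [0.4, 1.1, -0.4]
opening: 0.002
time: 1.45
eef_pos: [0.432, -0.3106, 0.2422]
tcp_rot: [-0.694, 0.133, -0.133, 0.695]
contact_force: [0.5, -0.4, 0.1]
opening: -0.001
time: 1.87
eef_pos: [0.5114, -0.1377, 0.2424]
tcp_rot: [0.695, -0.133, 0.133, -0.694]
contact_force: [0.2, -0.2, 0.1]
opening: -0.0
1.8667 [ 0.5114 -0.1377  0.2424] F [ 0.2 -0.2  0.1] op -0.0 yaw z 68.34 down [ 0. -0. -1.]
pad in tool mm [  0.9 164.4 188.9]
```

```bash
python3 -m inch '[{"ax":0,"ay":0,"az":0,"x":0,"y":0,"z":38,"hand":1},{"ax":0,"ay":0,"az":0,"x":0,"y":0,"z":38,"hand":1},{"ax":0,"ay":0,"az":0,"x":0,"y":0,"z":30,"hand":1},{"ax":0,"ay":0,"az":0,"x":1,"y":0,"z":0,"hand":1},{"ax":0,"ay":0,"az":0,"x":0,"y":0,"z":0,"hand":1}]'
cat > w.py <<'E'
from h import *
import sys
s=get_state();c=read_camera("wrist");P=np.eye(4);P[:3,:3]=Ro.from_quat(s["tcp_rot"]).as_matrix();P[:3,3]=s["eef_pos"]
c["T"]=P@c["T_tool_cam"];cv2.imwrite(sys.argv[1],c["img"][:,:,::-1])
for col,z in(("red",.078),("yellow",.056)):
    for k,r in blobs(c,col):
        w=ray(c,cv2.boxPoints(r),z)[:,:2];print(col,np.round(r[0]),ray(c,[r[0]],z)[0,:2].round(4),"edges",np.linalg.norm(w[1]-w[0]).round(3),np.linalg.norm(w[2]-w[1]).round(3),"dir",np.degrees(np.arctan2(*(w[1]-w[0])[::-1])).round(1))
E
python3 w.py pics/w1.png; python3 goal.py
```

```text
time: 2.28
eef_pos: [0.5513, -0.04, 0.2421]
tcp_rot: [0.695, -0.132, 0.132, -0.695]
contact_force: [-0.6, -1.2, 0.3]
opening: 0.002
red [253.  77.] [0.5847 0.0377] edges 0.042 0.051 dir 67.2
yellow [115.  50.] [0.4753 0.1073] edges 0.099 0.073 dir 52.2
2.3333 [ 0.551  -0.0411  0.2421] F [ 0.  -0.   0.8] op -0.004 yaw z 68.43 down [-0.001 -0.    -1.   ]
pad in tool mm [ -0.  164.   84.6]
```

View pics/w1.png

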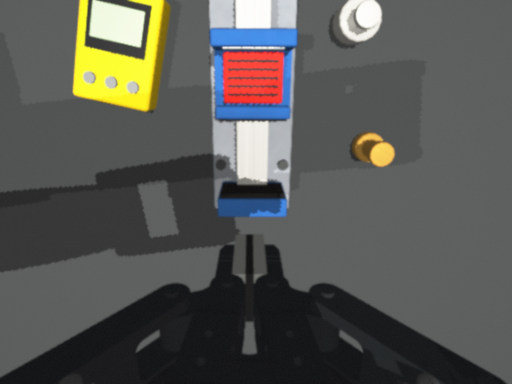

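Wrist view: the pad is at (253,77), between the jaw plate and the shoulder (y≈38). The shut fingertips at (249,250) line up with the bar. The wrist measurement agrees with the top view to 3 mm. Approaching now.

```bash
python3 -m inch '[{"ax":0,"ay":0,"az":0,"x":1.5,"y":0,"z":36,"hand":1},{"ax":0,"ay":0,"az":0,"x":0,"y":0,"z":36,"hand":1},{"ax":0,"ay":0,"az":0,"x":0,"y":20,"z":13,"hand":1},{"ax":0,"ay":0,"az":0,"x":0,"y":36,"z":0,"hand":1},{"ax":0,"ay":0,"az":0,"x":0,"y":36,"z":0,"hand":1}]'
python3 -m inch '[{"ax":0,"ay":0,"az":0,"x":0,"y":25,"z":0,"hand":1},{"ax":0,"ay":0,"az":0,"x":0,"y":15,"z":0,"hand":1},{"ax":0,"ay":0,"az":0,"x":0,"y":5,"z":0,"hand":1},{"ax":0,"ay":0,"az":0,"x":0,"y":0,"z":0,"hand":1}]'
python3 goal.py
```

```text
time: 2.75
eef_pos: [0.5853, 0.0362, 0.1513]
tcp_rot: [-0.694, 0.131, -0.135, 0.694]
contact_force: [0.2, -0.8, -0.5]
opening: 0.002
time: 3.08
eef_pos: [0.5826, 0.0357, 0.1036]
tcp_rot: [0.695, -0.135, 0.132, -0.694]
contact_force: [0.2, -0.4, -0.7]
opening: -0.001
3.0833 [0.5826 0.0357 0.1036] F [ 0.2 -0.4 -0.7] op -0.001 yaw z 68.23 down [-0.004  0.    -1.   ]
pad in tool mm [-1.2 25.6  1.4]
```

Tips are 14.6 mm above the pad; pressing it in steps.

```bash
python3 -m inch '[{"ax":0,"ay":0,"az":0,"x":0,"y":10,"z":1,"hand":1},{"ax":0,"ay":0,"az":0,"x":0,"y":4,"z":0,"hand":1},{"ax":0,"ay":0,"az":0,"x":0,"y":2,"z":0,"hand":1},{"ax":0,"ay":0,"az":0,"x":0,"y":0,"z":0,"hand":1}]'
python3 goal.py
python3 -m inch '[{"ax":0,"ay":0,"az":0,"x":0,"y":2,"z":0,"hand":1},{"ax":0,"ay":0,"az":0,"x":0,"y":2,"z":0,"hand":1},{"ax":0,"ay":0,"az":0,"x":0,"y":0,"z":0,"hand":1},{"ax":0,"ay":0,"az":0,"x":0,"y":0,"z":0,"hand":1}]'
python3 goal.py
```

```text
time: 3.42
eef_pos: [0.5844, 0.0378, 0.0896]
tcp_rot: [0.695, -0.133, 0.133, -0.695]
contact_force: [-0.4, -0.9, 1.1]
opening: 0.003
3.4167 [0.5844 0.0378 0.0896] F [-0.4 -0.9  1.1] op 0.003 yaw z 68.34 down [ 0. -0. -1.]
pad in tool mm [-2.1 11.6 -1.2]
time: 3.75
eef_pos: [0.5849, 0.0379, 0.0864]
tcp_rot: [0.695, -0.132, 0.133, -0.695]
contact_force: [-1.0, -0.1, 3.5]
opening: -0.005
3.75 [0.5849 0.0379 0.0864] F [-1.  -0.1  3.5] op -0.005 yaw z 68.36 down [ 0.002 -0.    -1.   ]
pad in tool mm [-2.6  8.4 -1.4]
```

```bash
python3 -m inch '[{"ax":0,"ay":0,"az":0,"x":0,"y":2,"z":0,"hand":1},{"ax":0,"ay":0,"az":0,"x":0,"y":2,"z":0,"hand":1},{"ax":0,"ay":0,"az":0,"x":0,"y":0,"z":0,"hand":1},{"ax":0,"ay":0,"az":0,"x":0,"y":0,"z":0,"hand":1}]'
python3 goal.py
python3 -m inch '[{"ax":0,"ay":0,"az":0,"x":0,"y":1,"z":0,"hand":1},{"ax":0,"ay":0,"az":0,"x":0,"y":0,"z":0,"hand":1},{"ax":0,"ay":0,"az":0,"x":0,"y":0,"z":0,"hand":1}]'
python3 goal.py
```

```text
time: 4.08
eef_pos: [0.585, 0.0379, 0.0824]
tcp_rot: [0.695, -0.132, 0.133, -0.695]
contact_force: [-1.4, -0.7, 6.4]
opening: -0.002
4.0833 [0.585  0.0379 0.0824] F [-1.4 -0.7  6.4] op -0.002 yaw z 68.35 down [ 0.002 -0.    -1.   ]
pad in tool mm [-2.6  4.4 -1.4]
time: 4.33
eef_pos: [0.585, 0.0378, 0.082]
tcp_rot: [0.695, -0.132, 0.133, -0.694]
contact_force: [-2.4, 0.4, 9.4]
opening: 0.003
4.3333 [0.585  0.0378 0.082 ] F [-2.4  0.4  9.4] op 0.003 yaw z 68.35 down [ 0.001 -0.    -1.   ]
pad in tool mm [-2.7  4.  -1.4]
```

The pad is on its stop: z is stalling and the force is rising past 7 N. Now sliding towards the shoulder.

```bash
python3 -m inch '[{"ax":0,"ay":0,"az":0,"x":0,"y":0,"z":3,"hand":1},{"ax":0,"ay":0,"az":0,"x":0,"y":0,"z":3,"hand":1},{"ax":0,"ay":0,"az":0,"x":0,"y":0,"z":3,"hand":1},{"ax":0,"ay":0,"az":0,"x":0,"y":0,"z":3,"hand":1},{"ax":0,"ay":0,"az":0,"x":0,"y":0,"z":3,"hand":1}]'
python3 goal.py
python3 -m inch '[{"ax":0,"ay":0,"az":0,"x":0,"y":0,"z":4,"hand":1},{"ax":0,"ay":0,"az":0,"x":0,"y":0,"z":4,"hand":1},{"ax":0,"ay":0,"az":0,"x":0,"y":0,"z":4,"hand":1},{"ax":0,"ay":0,"az":0,"x":0,"y":0,"z":4,"hand":1},{"ax":0,"ay":0,"az":0,"x":0,"y":0,"z":4,"hand":1}]'
python3 goal.py
```

```text
time: 4.75
eef_pos: [0.5904, 0.0514, 0.0821]
tcp_rot: [0.695, -0.132, 0.133, -0.694]
contact_force: [-4.0, -2.4, 10.0]
opening: -0.002
4.75 [0.5904 0.0514 0.0821] F [-4.  -2.4 10. ] op -0.002 yaw z 68.37 down [ 0.001 -0.002 -1.   ]
pad in tool mm [ -2.7   4.1 -16. ]
time: 5.17
eef_pos: [0.5978, 0.07, 0.082]
tcp_rot: [0.695, -0.132, 0.133, -0.694]
contact_force: [-3.1, -3.1, 8.9]
opening: 0.001
5.1667 [0.5978 0.07   0.082 ] F [-3.1 -3.1  8.9] op 0.001 yaw z 68.37 down [ 0.001 -0.002 -1.   ]
pad in tool mm [ -2.7   4.1 -36. ]
```

```bash
for i in 1; do :; done; python3 -m inch '[{"ax":0,"ay":0,"az":0,"x":0,"y":0,"z":5,"hand":1},{"ax":0,"ay":0,"az":0,"x":0,"y":0,"z":5,"hand":1},{"ax":0,"ay":0,"az":0,"x":0,"y":0,"z":5,"hand":1},{"ax":0,"ay":0,"az":0,"x":0,"y":0,"z":5,"hand":1},{"ax":0,"ay":0,"az":0,"x":0,"y":0,"z":5,"hand":1}]'
python3 -m inch '[{"ax":0,"ay":0,"az":0,"x":0,"y":0,"z":5,"hand":1},{"ax":0,"ay":0,"az":0,"x":0,"y":0,"z":5,"hand":1},{"ax":0,"ay":0,"az":0,"x":0,"y":0,"z":5,"hand":1},{"ax":0,"ay":0,"az":0,"x":0,"y":0,"z":5,"hand":1},{"ax":0,"ay":0,"az":0,"x":0,"y":0,"z":5,"hand":1}]'
python3 goal.py
```

```text
time: 5.58
eef_pos: [0.6071, 0.0932, 0.0821]
tcp_rot: [0.695, -0.132, 0.133, -0.694]
contact_force: [-2.8, -2.7, 9.5]
opening: -0.004
time: 6.0
eef_pos: [0.6163, 0.1165, 0.0821]
tcp_rot: [0.695, -0.132, 0.133, -0.694]
contact_force: [-3.1, -3.0, 9.0]
opening: 0.005
6.0 [0.6163 0.1165 0.0821] F [-3.1 -3.   9. ] op 0.005 yaw z 68.37 down [ 0.001 -0.001 -1.   ]
pad in tool mm [ -2.8   4.2 -86.1]
```

```bash
python3 w.py pics/w2.png; python3 - <<'E'
from h import *
c=read_camera("top");cv2.imwrite("pics/t2.png",cv2.resize(c["img"][100:260,150:350,::-1],(800,640))[:600])
E
```

```text
red [250. 260.] [0.6155 0.1152] edges 0.049 0.031 dir -21.7
yellow [106. 270.] [0.5321 0.1269] edges 0.03 0.012 dir 53.4
yellow [ 38. 250.] [0.5022 0.1516] edges 0.051 0.043 dir 54.1
yellow [ 61. 205.] [0.5289 0.1705] edges 0.014 0.006 dir 54.7
yellow [250. 126.] [0.6377 0.1718] edges 0.015 0.068 dir 64.7
```

View pics/w2.png

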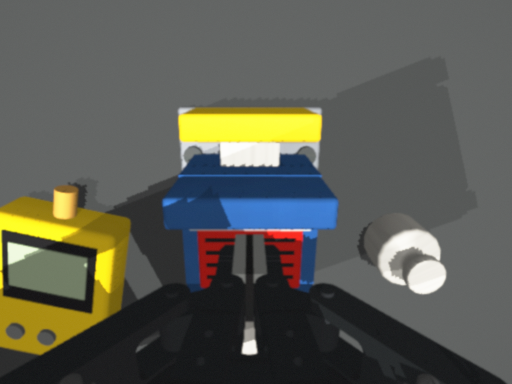

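Tips are against the shoulder; a gap to the yellow stop is left at (250,150). Both gauges stand clear. Continuing gently.

```bash
python3 -m inch '[{"ax":0,"ay":0,"az":0,"x":0,"y":0,"z":3,"hand":1},{"ax":0,"ay":0,"az":0,"x":0,"y":0,"z":3,"hand":1},{"ax":0,"ay":0,"az":0,"x":0,"y":0,"z":3,"hand":1},{"ax":0,"ay":0,"az":0,"x":0,"y":0,"z":2,"hand":1},{"ax":0,"ay":0,"az":0,"x":0,"y":0,"z":2,"hand":1}]'
python3 goal.py
python3 -m inch '[{"ax":0,"ay":0,"az":0,"x":0,"y":0,"z":2,"hand":1},{"ax":0,"ay":0,"az":0,"x":0,"y":0,"z":2,"hand":1}]'
python3 goal.py
```

```text
time: 6.52
eef_pos: [0.6211, 0.1285, 0.0821]
tcp_rot: [0.695, -0.132, 0.133, -0.694]
contact_force: [-3.6, -5.2, 10.4]
opening: 0.003
6.5167 [0.6211 0.1285 0.0821] F [-3.6 -5.2 10.4] op 0.003 yaw z 68.38 down [ 0.001 -0.002 -1.   ]
pad in tool mm [ -2.8   4.2 -99. ]
time: 6.68
eef_pos: [0.6225, 0.1313, 0.0821]
tcp_rot: [0.696, -0.132, 0.133, -0.693]
contact_force: [-2.8, -5.6, 9.0]
opening: 0.005
6.6833 [0.6225 0.1313 0.0821] F [-2.8 -5.6  9. ] op 0.005 yaw z 68.41 down [ 0.001 -0.003 -1.   ]
pad in tool mm [  -3.2    4.4 -102.1]
```

```bash
python3 -m inch '[{"ax":0,"ay":0,"az":0,"x":0,"y":0,"z":2,"hand":1},{"ax":0,"ay":0,"az":0,"x":0,"y":0,"z":2,"hand":1}]'
python3 goal.py
python3 -m inch '[{"ax":0,"ay":0,"az":0,"x":0,"y":0,"z":2,"hand":1},{"ax":0,"ay":0,"az":0,"x":0,"y":0,"z":2,"hand":1}]'
python3 goal.py
```

```text
time: 6.85
eef_pos: [0.6242, 0.1349, 0.0821]
tcp_rot: [0.696, -0.132, 0.133, -0.693]
contact_force: [-2.8, -5.3, 9.1]
opening: -0.003
6.85 [0.6242 0.1349 0.0821] F [-2.8 -5.3  9.1] op -0.003 yaw z 68.4 down [ 0.001 -0.003 -1.   ]
pad in tool mm [  -3.4    4.4 -106.1]
time: 7.02
eef_pos: [0.6258, 0.1386, 0.082]
tcp_rot: [0.696, -0.132, 0.133, -0.694]
contact_force: [-2.6, -6.3, 8.9]
opening: 0.003
7.0167 [0.6258 0.1386 0.082 ] F [-2.6 -6.3  8.9] op 0.003 yaw z 68.39 down [ 0.001 -0.003 -1.   ]
pad in tool mm [  -3.5    4.3 -110.1]
```

```bash
python3 -m inch '[{"ax":0,"ay":0,"az":0,"x":0,"y":0,"z":2,"hand":1},{"ax":0,"ay":0,"az":0,"x":0,"y":0,"z":1,"hand":1},{"ax":0,"ay":0,"az":0,"x":0,"y":0,"z":0,"hand":1}]'
python3 goal.py
python3 -m inch '[{"ax":0,"ay":0,"az":0,"x":0,"y":0,"z":2,"hand":1},{"ax":0,"ay":0,"az":0,"x":0,"y":0,"z":1,"hand":1},{"ax":0,"ay":0,"az":0,"x":0,"y":0,"z":0,"hand":1}]'
python3 goal.py; python3 w.py pics/w3.png
```

```text
time: 7.27
eef_pos: [0.6259, 0.139, 0.0821]
tcp_rot: [0.698, -0.132, 0.132, -0.692]
contact_force: [-6.1, -12.4, 12.2]
opening: -0.002
7.2667 [0.6259 0.139  0.0821] F [ -6.1 -12.4  12.2] op -0.002 yaw z 68.46 down [-0.002 -0.008 -1.   ]
pad in tool mm [  -3.6    5.1 -110.5]
time: 7.52
eef_pos: [0.626, 0.139, 0.0821]
tcp_rot: [0.7, -0.133, 0.13, -0.69]
contact_force: [-10.4, -20.9, 15.6]
opening: -0.001
7.5167 [0.626  0.139  0.0821] F [-10.4 -20.9  15.6] op -0.001 yaw z 68.51 down [-0.007 -0.014 -1.   ]
pad in tool mm [  -3.7    5.8 -110.5]
red [290. 274.] [0.6402 0.1231] edges 0.009 0.019 dir -21.6
red [208. 273.] [0.6031 0.138 ] edges 0.01 0.019 dir -21.3
yellow [ 60. 305.] [0.5023 0.1368] edges 0.069 0.092 dir -21.0
yellow [248. 174.] [0.6376 0.1715] edges 0.069 0.014 dir -21.5
```

View pics/w3.png

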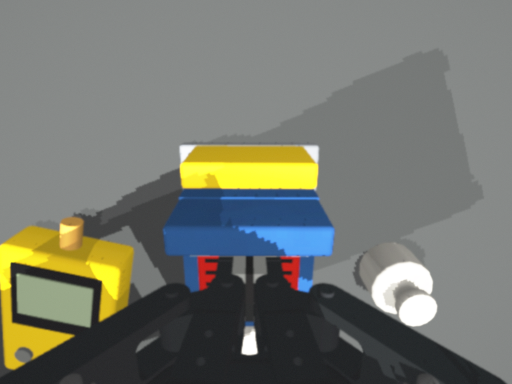

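Force climbed to about 23 N with no motion, and in the picture the jaw sits on the yellow stop with no bar showing. I'll ease the push without dragging the jaw back, then lift straight up.

```bash
python3 -m inch '[{"ax":0,"ay":0,"az":0,"x":0,"y":0,"z":-3,"hand":1},{"ax":0,"ay":0,"az":0,"x":0,"y":-3,"z":-1,"hand":1},{"ax":0,"ay":0,"az":0,"x":0,"y":-3,"z":0,"hand":1},{"ax":0,"ay":0,"az":0,"x":0,"y":-4,"z":0,"hand":1},{"ax":0,"ay":0,"az":0,"x":0,"y":-5,"z":-2,"hand":1}]'
python3 goal.py
python3 -m inch '[{"ax":0,"ay":0,"az":0,"x":0,"y":-15,"z":-2,"hand":1},{"ax":0,"ay":0,"az":0,"x":0,"y":-30,"z":0,"hand":1},{"ax":0,"ay":0,"az":0,"x":0,"y":-35,"z":0,"hand":1},{"ax":0,"ay":0,"az":0,"x":0,"y":-30,"z":-20,"hand":1},{"ax":0,"ay":0,"az":0,"x":0,"y":-20,"z":-36,"hand":1}]'
python3 -m inch '[{"ax":0,"ay":0,"az":0,"x":0,"y":0,"z":-38,"hand":1},{"ax":0,"ay":0,"az":0,"x":0,"y":0,"z":-38,"hand":1},{"ax":0,"ay":0,"az":0,"x":0,"y":0,"z":-30,"hand":1},{"ax":0,"ay":0,"az":0,"x":0,"y":0,"z":0,"hand":1},{"ax":0,"ay":0,"az":0,"x":0,"y":0,"z":0,"hand":1}]'
python3 goal.py; python3 w.py pics/w4.png
python3 - <<'E'
from h import *
c=read_camera("top");cv2.imwrite("pics/t4.png",cv2.resize(c["img"][100:290,150:350,::-1],(600,570)))
for col,z in(("red",.078),("yellow",.056)):
    for k,r in blobs(c,col):print(col,np.round(r[0]),ray(c,[r[0]],z)[0,:2].round(4))
E
```

```text
time: 7.98
eef_pos: [0.6239, 0.1393, 0.0939]
tcp_rot: [0.695, -0.134, 0.132, -0.694]
contact_force: [-0.2, 0.4, -0.2]
opening: 0.001
7.9833 [0.6239 0.1393 0.0939] F [-0.2  0.4 -0.2] op 0.001 yaw z 68.3 down [-0.003 -0.001 -1.   ]
pad in tool mm [  -1.2   16.1 -110.1]
time: 8.4
eef_pos: [0.6052, 0.0884, 0.2305]
tcp_rot: [-0.694, 0.129, -0.134, 0.696]
contact_force: [0.5, -1.1, 0.7]
opening: -0.002
time: 8.82
eef_pos: [0.5641, -0.0131, 0.2263]
tcp_rot: [-0.694, 0.133, -0.134, 0.695]
contact_force: [-0.4, 1.2, -0.6]
opening: -0.003
8.8167 [ 0.5641 -0.0131  0.2263] F [-0.4  1.2 -0.6] op -0.003 yaw z 68.19 down [ 0.002  0.001 -1.   ]
pad in tool mm [ -2.4 148.4  53.5]
red [250.   8.] [0.6144 0.1131] edges 0.051 0.012 dir -21.8
yellow [111.  69.] [0.4836 0.1187] edges 0.119 0.074 dir 50.8
red [202. 169.] [0.618  0.1276]
yellow [206. 245.] [0.4729 0.1211]
yellow [180. 163.] [0.6343 0.175 ]
```

View pics/w4.png

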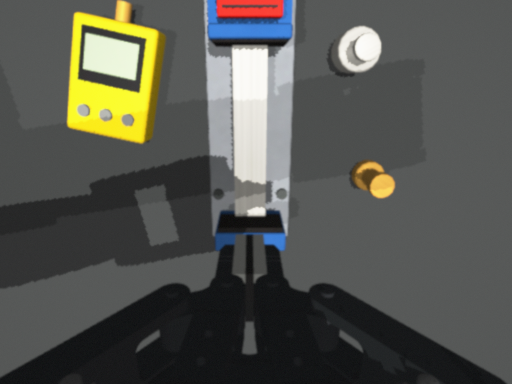

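View pics/t4.png

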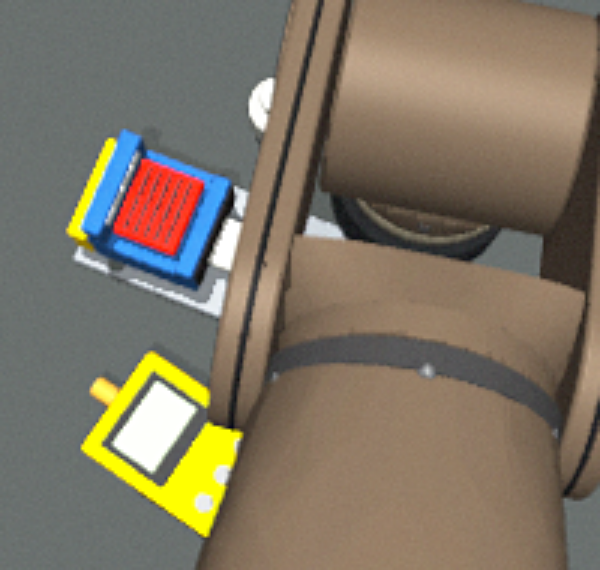

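Wrist view: the clamp is open, nothing is near the tool, and the manometer, weight and adapter are standing as before. Top view: the shoulder is flush against the yellow stop and the whole red pad is showing. Handing in.

```bash
python3 -c "
from plant import *
print(sign_off(), get_state()['time'])"
```

```text
the job is handed in; nothing more can be done
the job is handed in; nothing more can be done
```

The clamp is open. I pressed the red pad fully down with the shut fingertips, pushed the jaw to the yellow stop with the pad held down, then lifted straight off. The job was handed in after about 9 s on the robot's clock.

- **Pad pressed:** the fingertips stopped moving down about 7 mm below first contact, with the force rising past 9 N.
- **Jaw home:** at the end the force rose to about 23 N with no further motion. The last top view shows the shoulder flush against the stop. The pad had moved about 97 mm, against roughly 98 mm estimated beforehand. Its position afterwards agrees to within 1–3 mm with where the jaw stopped, which is about the camera accuracy.
- **Pad released and arm clear:** the contact force is back to noise level. The full pad shows in the top view, but I did not measure its height after release.
- **Instruments:** none looks moved. The manometer measured within 4 mm of its first position, though the arm partly hid it in that last top view. I judged the adapter and weight by eye only.

No check failed.

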